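Clear the electronics repair station

ROBOT

A 6-joint arm with a two-finger parallel gripper is mounted at the origin on the work surface. World frame = base frame: x ahead of the robot, y to its left, z up, the work surface at z = 0. Lengths are in m, angles in rad, forces in N, time in s.
With the tool pointing down it reaches from about 0.275 to 0.825 m from the base axis. Payload 4.9 kg.
Tool frame: the origin (TCP) lies midway between the tips of the shut fingers; the grasp point (between the pads) lies 19 mm behind it (grip_point_offset is the distance from the TCP to the grasp point, in m); z points along the fingers, x is the direction in which the jaws open and shut, and the axes are right-handed (so a half turn about z gives the same grasp; the last joint's range is limited). The gripper opens to 85 mm and grips with 20 to 120 N. Pads are 22 mm wide; open, the fingers measure 114 mm over their backs; the gripper's body (76 mm by 85 mm) begins 54 mm behind the grasp point. The pads swing forward as they close: fully open they stand 13 mm farther back than shut.
Start: joints at [-1.241, 0.326, -0.193, 1.052, 0, 1.437], TCP at [0.246, -0.492, 0.231] pointing down, gripper open.
Joint ranges: [-2.65, 2.65], [-0.97, 1.79], [-1.3, 1.35], [-1.93, 2.1], [-1.47, 1.37], [-3.14, 3.14]. Speed limits (rad/s): [2.57, 2.57, 3.14, 3.14, 3.14, 3.14].

INTERFACE

Orientations are given as a rotation vector (axis times angle).
In Python, from cell import * gives the robot as it stands. Calls block until the motion is done:
- movep(position, orientation): joint-space move of the TCP to a pose.
- move_l(position, velocity=0.15, rot=None, until_force=None): straight line of the TCP; rot=None keeps the orientation; velocity is the mean speed in m/s. With until_force (N) it stops when the force on the tool has changed by that much, and returns True; else False.
- set_joints(angles): joint-space move.
- let_go() and grab(newtons=None): open the fingers fully, or close them until they stop; newtons is the grip in N (None keeps the last).
- sleep(seconds).
- ik(position, orientation): joint angles nearest the present ones, or None.
- get_state(): the state.
- grab_frame(name): name is "scene" or "top" or "wrist"; returns a dict with "img" (384x512x3 uint8, red, green, blue), "fx", "fy", "cx", "cy" (pixels), "cam_to_world" (4x4, takes a point from camera to world coordinates); the wrist camera has in their place "T_tool_cam" (4x4, takes a point from camera to tool coordinates, whose origin is the TCP and whose axes are the tool frame's). Camera axes: x right, y down, z forward; pixel columns grow to the right and rows downward; lengths in m; the calibration is good to about 2 mm. A picture is of the moment at which its call begins: read the wrist's pose just before it. There is no depth.
A pose or a line that the arm cannot do raises MotionError and nothing moves.
- sign_off(): hands the job in, once; it reports no verdict.
Trained networks look in the newest picture that a camera, given by its name, has taken for a name from the list of things; names that differ only in an ending like _2 or _b are one class to them, and where a whole thing is asked for, a point or a joint stands for the part that bears it (a point fixed in the world has none). Each returns a list of dicts, best first, with "score" (0 to 1); they miss things now and then, are a little off and sometimes report something else, mostly with a low value. They report only what shows in the picture. A call takes as long as a camera call.
- spot_in(camera, name): "centre" ([column, row] in pixels, amid what is visible of it).
- silhouettes(camera, name): "mask" (384x512 bool, what is visible of it) and "centre" ([column, row] in pixels, amid what is visible of it).
- tip_of(camera, name): "centre" ([column, row] in pixels: a listed point, or the origin of a listed thing).
The state is a dict: "clock": time; "q": joint angles; "joint_velocities": joint speeds; "tau": joint torques, N m; "position": TCP position; "eef_rot": TCP orientation; "contact_force": force on the tool from outside, world axes, zero at the start; "wrist_torque": the same for the moment, N m; "finger_gap": opening from 0.0 (shut) to 1.0 (fully open).
Only numpy, scipy, OpenCV 4.12 (cv2) and the standard library are available. Lean on these libraries where they do the work, as an engineer would, in place of code of your own. Each camera call takes 0.05 s, during which the arm holds its last target. There are 200 camera calls.

TASK

The repair is finished, so clear the station: take the pile apart without tipping anything over and set each part gently, upright, on its own place, the aluminium box on the plate between its four corner angles, the finned heatsink in the small rectangular tray, the copper coil in the round dish. Lay the forceps that are ratcheted shut in the narrow steel tray and those with open jaws in the wide steel tray, along the tray. Everything must rest flat on the floor of its place, near the middle, and be let go.

Things in the scene. Friction and masses are not known exactly. Their poses are not given: they have to be found in the camera images.
- enclosure: Closed die-cast aluminium box, 120 (x) x 64 (y) x 40 mm high, about 0.3 kg; bottom of the pile. Origin at the centre of its underside, z up.
- heatsink: Dark finned heatsink, 70 (x) x 50 (y) x 30 mm high, fins up and running along x, about 0.18 kg; it stands loose on the box, turned a little. Grip it across its outer fins (50 mm, along y). Origin at the centre of its underside, z up.
- coil: Round copper-wound toroid coil, 42 mm across, 30 mm high, axis upright (z), about 0.14 kg; it stands loose on the heatsink fins, on top of the pile. Origin at the centre of its underside.
- forceps_shut: Plain steel locking forceps ratcheted shut: jaws together, rings side by side, 120 mm long, 43 mm over the rings. Rigid, 60 g, lies flat. Origin on its underside, mid-length; x along the tool to the jaws, z up. Grip the hinge block: centre at x = +10 mm, 18 (x) x 14 (y) x 9 mm high; the rest is 6 mm high. Jaw tips at x = +60 mm, ring ends at x = -60 mm.
- forceps_open: Plain steel locking forceps with its jaws open in a V, tips about 35 mm apart, rings spread to 83 mm overall, about 110 mm long. Rigid, 60 g, lies flat. Origin on its underside, mid-length; x along the tool to the jaws, z up. Grip the hinge block: centre at x = +10 mm, 18 (x) x 14 (y) x 9 mm high; the rest is 6 mm high. Jaw tips at x = +57 mm, ring ends at x = -52 mm.
- corner_plate: Place for the box: grey plastic plate 146 (x) x 90 (y) mm with an upright angle at each of its four corners and open sides between them; 140 x 80 mm between the angles. All the places are screwed to the bench and level: floor 4 mm above the bench, rim top 9 mm above the bench; origin at the centre of the underside, z up.
- small_tray: Place for the heatsink: small grey plastic rectangular tray, 86 (x) x 66 (y) mm inside, rim 4 mm thick all round. All the places are screwed to the bench and level: floor 4 mm above the bench, rim top 9 mm above the bench; origin at the centre of the underside, z up.
- round_dish: Place for the coil: round grey plastic dish, 58 mm across inside, wall 4 mm thick. All the places are screwed to the bench and level: floor 4 mm above the bench, rim top 9 mm above the bench; origin at the centre of the underside, z up.
- narrow_tray: Place for the shut forceps: narrow plain steel tray, 140 (x) x 66 (y) mm inside, rim 4 mm thick all round. All the places are screwed to the bench and level: floor 4 mm above the bench, rim top 9 mm above the bench; origin at the centre of the underside, z up.
- wide_tray: Place for the open forceps: wide plain steel tray, 140 (x) x 104 (y) mm inside, rim 4 mm thick all round. All the places are screwed to the bench and level: floor 4 mm above the bench, rim top 9 mm above the bench; origin at the centre of the underside, z up.

How it is judged:
At the end, for the whole second after the job is handed in: All at rest, flat (tilt < 0.06 rad) on the floor (within 2.5 mm) of its own place: box and heatsink within 14 mm of centre, 0.35 rad of its sides; coil within 12 mm; shut forceps in the narrow, open in the wide tray, origins within 17 mm, 0.4 rad of its length (either way round) (horizontal distance between enclosure and corner_plate below 0.014 m and z of enclosure in the frame of corner_plate between 0.001 and 0.0065 m and angle between each of enclosure, heatsink, coil, forceps_shut, forceps_open's own z axis and vertical below 0.06 rad and linear speed of each of enclosure, heatsink, coil, forceps_shut, forceps_open below 0.02 m/s and angular speed of each of enclosure, heatsink, coil, forceps_shut, forceps_open below 0.2 rad/s and angle between the x axis of enclosure and the x axis of corner_plate, either way round below 0.35 rad and horizontal distance between heatsink and small_tray below 0.014 m and z of heatsink in the frame of small_tray between 0.001 and 0.0065 m and angle between the x axis of heatsink and the x axis of small_tray, either way round below 0.35 rad and horizontal distance between coil and round_dish below 0.012 m and z of coil in the frame of round_dish between 0.001 and 0.0065 m and horizontal distance between forceps_shut and narrow_tray below 0.017 m and z of forceps_shut in the frame of narrow_tray between 0.001 and 0.0065 m and angle between the x axis of forceps_shut and the x axis of narrow_tray, either way round below 0.4 rad and horizontal distance between forceps_open and wide_tray below 0.017 m and z of forceps_open in the frame of wide_tray between 0.001 and 0.0065 m and angle between the x axis of forceps_open and the x axis of wide_tray, either way round below 0.4 rad); the robot touches nothing.
It fails at once if a part of the pile is knocked or tipped over (angle between any of enclosure, heatsink, coil's own z axis and vertical above 0.7 rad).
It fails at once if a thing comes down on its place faster than 0.7 m/s (dropped from over 25 mm) ((horizontal distance between enclosure and corner_plate below 0.03 m and z of enclosure in the frame of corner_plate below 0.025 m and linear speed of enclosure above 0.7 m/s) or (horizontal distance between heatsink and small_tray below 0.03 m and z of heatsink in the frame of small_tray below 0.025 m and linear speed of heatsink above 0.7 m/s) or (horizontal distance between coil and round_dish below 0.03 m and z of coil in the frame of round_dish below 0.025 m and linear speed of coil above 0.7 m/s) or (horizontal distance between forceps_shut and narrow_tray below 0.03 m and z of forceps_shut in the frame of narrow_tray below 0.025 m and linear speed of forceps_shut above 0.7 m/s) or (horizontal distance between forceps_open and wide_tray below 0.03 m and z of forceps_open in the frame of wide_tray below 0.025 m and linear speed of forceps_open above 0.7 m/s)).
It also fails if it takes over 131 s, if anything falls off the work surface, if the arm or the gripper's body presses on something with over 40 N, if the wrist force passes 120 N, or if a joint passes its speed limit or range.

## Working session

There is one attempt and no reset: what is moved stays moved. The work goes in short steps, each a Python script; the robot and the scene stay as the last script left them, time stands still between calls to the robot, and variables do not carry over. Pictures are saved under pics/ and viewed, about 12 in all and at most 16, crops included, and the job is handed in when it is done.

```bash
ls; mkdir -p pics; python3 - <<'E'
from cell import *
import cv2
names="enclosure heatsink coil forceps_shut forceps_open corner_plate small_tray round_dish narrow_tray wide_tray".split()
for c in ("top","scene"):
    f=grab_frame(c); cv2.imwrite(f"pics/{c}0.png",cv2.resize(f["img"][:,:,::-1],(800,600)))
    print(c,f["fx"],f["cx"],f["cy"],f["cam_to_world"].round(3).tolist() if hasattr(f["cam_to_world"],'round') else f["cam_to_world"])
    for n in names: print(n,[(d["score"].__round__(2),[round(float(v)) for v in d["centre"]]) for d in silhouettes(c,n)][:3])
print(get_state())
E
```

```text
pics
top 444.47201865586675 248.39448118445063 198.27380346901222 [[-0.006, -0.986, 0.164, 0.342], [-1.0, 0.009, 0.021, -0.021], [-0.022, -0.164, -0.986, 1.164], [0.0, 0.0, 0.0, 1.0]]
enclosure [(0.56, [133, 232])]
heatsink [(0.58, [131, 242])]
coil [(0.63, [122, 251])]
forceps_shut [(0.75, [373, 248]), (0.41, [372, 164])]
forceps_open [(0.62, [130, 163]), (0.18, [213, 164])]
corner_plate [(0.67, [374, 164])]
small_tray [(0.62, [292, 240])]
round_dish [(0.63, [214, 162])]
narrow_tray []
wide_tray [(0.98, [205, 238])]
scene 371.0327445536026 251.1231014469469 188.0485513185003 [[-0.478, 0.576, -0.663, 1.098], [0.878, 0.314, -0.361, 0.307], [0.0, -0.754, -0.656, 0.626], [0.0, 0.0, 0.0, 1.0]]
enclosure [(0.62, [390, 222])]
heatsink [(0.67, [396, 210])]
coil [(0.6, [406, 194]), (0.46, [269, 254])]
forceps_shut [(0.5, [178, 145])]
forceps_open [(0.77, [370, 296])]
corner_plate [(0.76, [119, 192])]
small_tray [(0.81, [237, 170])]
round_dish [(0.59, [270, 254])]
narrow_tray []
wide_tray [(0.97, [313, 200])]
{'clock': 1.1, 'q': array([-1.24123048e+00,  3.26221752e-01, -1.92596617e-01,  1.05201418e+00,
        9.93487298e-07,  1.43656544e+00]), 'joint_velocities': array([-0.00231238,  0.00187816,  0.0007191 , -0.00087712, -0.00078259,
        0.0001907 ]), 'tau': array([ 4.41830443e-04, -4.43342793e+01,  2.62758493e+01,  1.27586045e-03,
       -2.56049734e-04, -1.16334854e-05]), 'position': array([ 0.24603985, -0.49191141,  0.23127027]), 'eef_rot': array([-2.67250126e+00,  1.65142124e+00,  4.29732401e-05]), 'contact_force': array([-0.21437002, -0.3052064 ,  0.14166924]), 'wrist_torque': array([-0.00850798, -0.01181886, -0.0021944 ]), 'finger_gap': 0.9990359457678587}
```

View pics/top0.png

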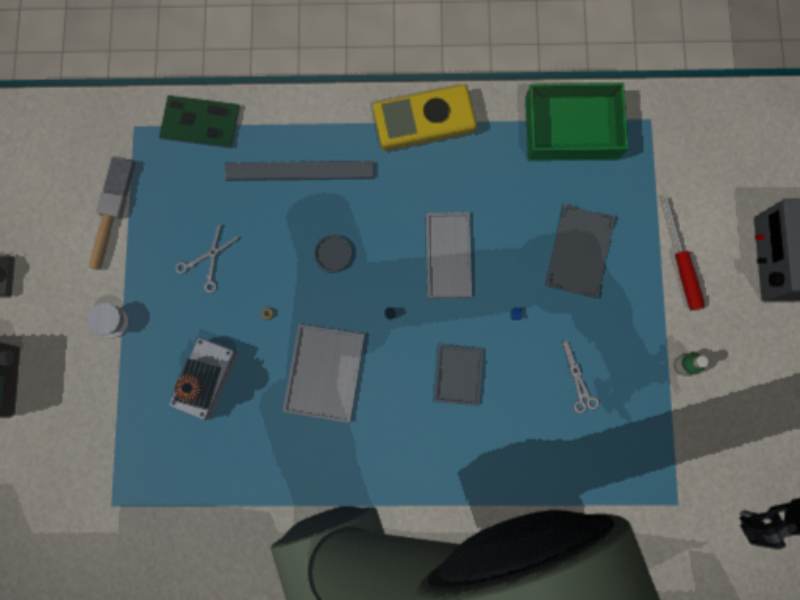

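View pics/scene0.png

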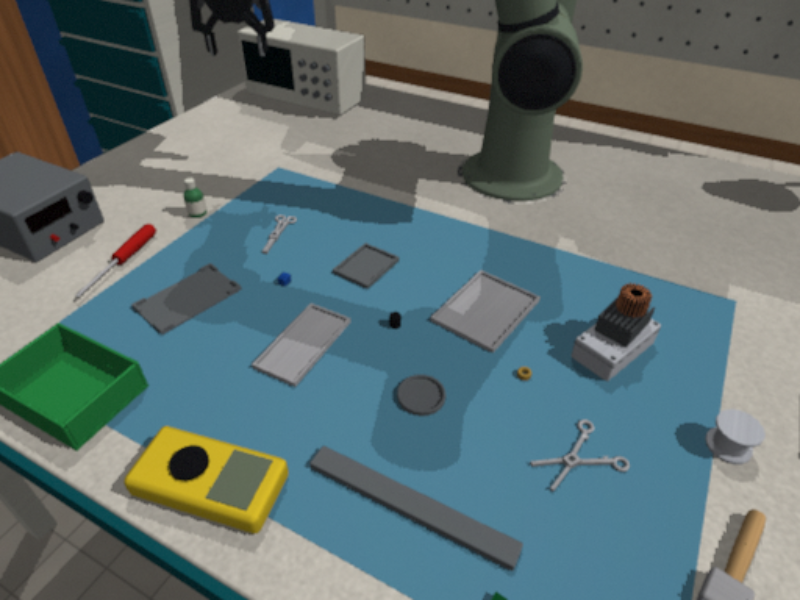

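Top picture (800 px): pile at (203,378), open forceps (210,258), dish (334,253), wide tray (325,372), narrow tray (449,254), corner plate (582,252), small tray (460,374), shut forceps (577,378). The networks agree, except that they miss the narrow tray, so I'll segment that one by colour.

```bash
cat > h.py <<'E'
from cell import *
import numpy as np, cv2
from scipy.spatial.transform import Rotation as R
def frame(c):
    s=get_state(); f=grab_frame(c)
    if c=="wrist":
        T=np.eye(4); T[:3,:3]=R.from_rotvec(s["eef_rot"]).as_matrix(); T[:3,3]=s["position"]
        f["cam_to_world"]=T@np.array(f["T_tool_cam"])
    return f
def plane(f,uv,z):
    uv=np.atleast_2d(np.asarray(uv,float)); M=np.array(f["cam_to_world"])
    d=np.c_[(uv[:,0]-f["cx"])/f["fx"],(uv[:,1]-f["cy"])/f["fy"],np.ones(len(uv))]@M[:3,:3].T
    return (M[:3,3]+d*((z-M[2,3])/d[:,2])[:,None])[:,:2]
def rect(f,mask,z):
    """centre, long side, short side, direction of the long side (rad)"""
    m=np.asarray(mask).astype(np.uint8)
    c=max(cv2.findContours(m,cv2.RETR_EXTERNAL,cv2.CHAIN_APPROX_NONE)[0],key=cv2.contourArea)[:,0]
    p=plane(f,c,z).astype(np.float32)
    b=cv2.boxPoints(cv2.minAreaRect(p)); e1,e2=b[1]-b[0],b[2]-b[1]
    if np.linalg.norm(e1)<np.linalg.norm(e2): e1,e2=e2,e1
    a=np.arctan2(e1[1],e1[0]); a=(a+np.pi/2)%np.pi-np.pi/2
    return b.mean(0).round(4),round(float(np.linalg.norm(e1)),4),round(float(np.linalg.norm(e2)),4),round(float(a),3)
def down(a):
    """tool down, jaw direction at yaw a (mod pi)"""
    a=(a+np.pi/2)%np.pi-np.pi/2
    return R.from_matrix(np.array([[np.cos(a),np.sin(a),0],[np.sin(a),-np.cos(a),0],[0,0,-1]])).as_rotvec()
def save(f,name,crop=None): 
    im=f["img"][:,:,::-1]
    cv2.imwrite(f"pics/{name}.png",cv2.resize(im,(800,600)))
E
python3 - <<'E'
from h import *
f=frame("top")
Z=dict(enclosure=.02,heatsink=.06,coil=.09,forceps_shut=.005,forceps_open=.005,corner_plate=.005,small_tray=.006,round_dish=.007,wide_tray=.007)
for n,z in Z.items():
    for d in silhouettes("top",n)[:2]: print(n,round(d["score"],2),rect(f,d["mask"],z), [plane(f,x["centre"],z)[0].round(3) for x in tip_of("top",n)[:1]])
print("narrow",plane(f,[[287,163]],.005))
f=frame("wrist"); print(np.round(f["T_tool_cam"],3).tolist(),f["fx"])
s=get_state();print(R.from_rotvec(s["eef_rot"]).as_matrix().round(2).tolist(), np.round(R.from_rotvec(down(-1.241+1.437)).as_matrix(),2).tolist())
for x,y in [(.33,.3),(.33,-.3),(.5,.25),(.5,-.25)]:
    for a in (-1.2,-.6,0,.6,1.2):
        q=ik([x,y,.25],down(a)); print(x,y,a,None if q is None else np.round(q,2)[[0,5]])
E
```

```text
enclosure 0.65 (array([0.4205, 0.3082], dtype=float32), 0.1228, 0.0734, -0.383) [array([0.421, 0.296])]
enclosure 0.42 (array([ 0.6313, -0.3204], dtype=float32), 0.1474, 0.0927, -0.268) [array([0.421, 0.296])]
heatsink 0.86 (array([0.4114, 0.3072], dtype=float32), 0.0697, 0.0563, -0.286) [array([0.414, 0.305])]
coil 0.59 (array([0.401 , 0.3108], dtype=float32), 0.0443, 0.0409, 1.563) [array([ 0.418, -0.286])]
forceps_shut 0.68 (array([ 0.4186, -0.3018], dtype=float32), 0.118, 0.0395, 0.424) [array([ 0.421, -0.312])]
forceps_shut 0.43 (array([0.6388, 0.3063], dtype=float32), 0.0171, 0.0099, -0.761) [array([ 0.421, -0.312])]
forceps_open 0.66 (array([0.634 , 0.3167], dtype=float32), 0.1102, 0.0343, -0.968) [array([0.629, 0.306])]
forceps_open 0.36 (array([ 0.4211, -0.3146], dtype=float32), 0.1139, 0.0423, 0.135) [array([0.629, 0.306])]
corner_plate 0.63 (array([ 0.6362, -0.3239], dtype=float32), 0.1489, 0.0925, -0.252) [array([0.636, 0.302])]
small_tray 0.71 (array([ 0.4251, -0.1117], dtype=float32), 0.0945, 0.0745, -0.101) [array([ 0.42 , -0.103])]
small_tray 0.7 (array([ 0.423 , -0.3
[... 396 characters left out ...]
.143], [0.0, 0.0, 0.0, 1.0]] 326.4322114860705
[[0.45, -0.89, 0.0], [-0.89, -0.45, -0.0], [0.0, -0.0, -1.0]] [[0.98, 0.19, 0.0], [0.19, -0.98, -0.0], [-0.0, 0.0, -1.0]]
0.33 0.3 -1.2 [ 0.57 -2.94]
0.33 0.3 -0.6 [0.57 2.74]
0.33 0.3 0 [0.57 2.14]
0.33 0.3 0.6 [0.57 1.54]
0.33 0.3 1.2 [0.57 0.94]
0.33 -0.3 -1.2 [-0.9   1.87]
0.33 -0.3 -0.6 [-0.9   1.27]
0.33 -0.3 0 [-0.9   0.67]
0.33 -0.3 0.6 [-0.9   0.07]
0.33 -0.3 1.2 [-0.9  -0.53]
0.5 0.25 -1.2 [0.33 3.1 ]
0.5 0.25 -0.6 [0.33 2.5 ]
0.5 0.25 0 [0.33 1.9 ]
0.5 0.25 0.6 [0.33 1.3 ]
0.5 0.25 1.2 [0.33 0.7 ]
0.5 -0.25 -1.2 [-0.6   2.18]
0.5 -0.25 -0.6 [-0.6   1.58]
0.5 -0.25 0 [-0.6   0.98]
0.5 -0.25 0.6 [-0.6   0.38]
0.5 -0.25 1.2 [-0.6  -0.22]
```

```bash
sed -i 's|a=(a+np.pi/2)%np.pi-np.pi/2\n    return R||; s|^    a=(a+np.pi/2)%np.pi-np.pi/2$|    a=a%np.pi|' h.py; python3 - <<'E'
from h import *
Z=dict(enclosure=.03,heatsink=.065,coil=.095,forceps_shut=.005,forceps_open=.005,corner_plate=.005,small_tray=.008,round_dish=.008,wide_tray=.008,narrow_tray=.008)
for k,y in (("R",-.22),("L",.22)):
    movep([.47,y,.27],down(np.pi/2)); sleep(.2)
    f=frame("wrist"); save(f,"w"+k)
    for n,z in Z.items():
        for d in silhouettes("wrist",n)[:2]:
            if d["score"]>.5: print(k,n,round(d["score"],2),np.round(d["centre"]),*rect(f,d["mask"],z), [plane(f,x["centre"],z)[0].round(3) for x in tip_of("wrist",n)[:1]])
print(get_state()["clock"])
E
```

```text
R forceps_shut 0.96 [187.  92.] [ 0.4183 -0.3009] 0.1192 0.0413 0.442 [array([ 0.419, -0.307])]
R forceps_shut 0.69 [498. 134.] [0.4312 0.0593] 0.1573 0.0551 0.206 [array([ 0.419, -0.307])]
R corner_plate 0.63 [190. 262.] [ 0.6367 -0.3234] 0.153 0.0884 -0.241 [array([ 0.63 , -0.325])]
R small_tray 0.76 [347. 113.] [ 0.4247 -0.1129] 0.0963 0.0772 -0.099 [array([ 0.424, -0.112])]
R wide_tray 0.9 [496. 133.] [0.4305 0.0571] 0.1575 0.0547 0.206 []
R narrow_tray 0.91 [342. 259.] [ 0.6293 -0.1011] 0.1545 0.0783 -0.003 [array([ 0.623, -0.103])]
L enclosure 0.59 [327. 133.] [0.4196 0.3068] 0.1232 0.0707 -0.378 []
L heatsink 0.55 [334. 114.] [0.4091 0.307 ] 0.0695 0.0551 -0.261 [array([0.41 , 0.306])]
L coil 0.9 [358.  90.] [0.4008 0.3099] 0.0458 0.0417 -1.47 [array([0.397, 0.304])]
L forceps_open 0.7 [323. 263.] [0.6264 0.3008] 0.1061 0.0684 -0.664 [array([0.625, 0.307])]
L small_tray 0.81 [  9. 120.] [ 0.4287 -0.0817] 0.0953 0.0306 -0.215 []
L small_tray 0.55 [337. 113.] [0.4104 0.3212] 0.0832 0.0655 -0.242 []
L round_dish 0.85 [178. 266.] [0.634  0.1075] 0.0678 0.0472 -0.082 [array([0.633, 0.096])]
L wide_tray 0.7 [358.  92.] [0.4015 0.3351] 0.0609 0.0529 -1.383 [array([0.431, 0.112])]
L wide_tray 0.63 [173. 116.] [0.4299 0.1119] 0.1488 0.1131 -0.166 [array([0.431, 0.112])]
L narrow_tray 0.95 [ 31. 254.] [ 0.6231 -0.0969] 0.1394 0.081 -0.002 [array([ 0.623, -0.09 ])]
7.975
```

View pics/wL.png

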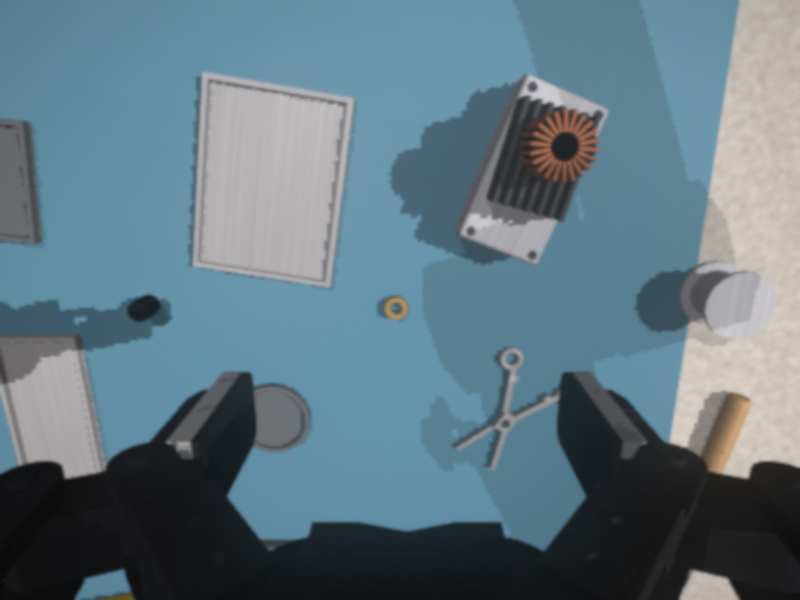

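View pics/wR.png

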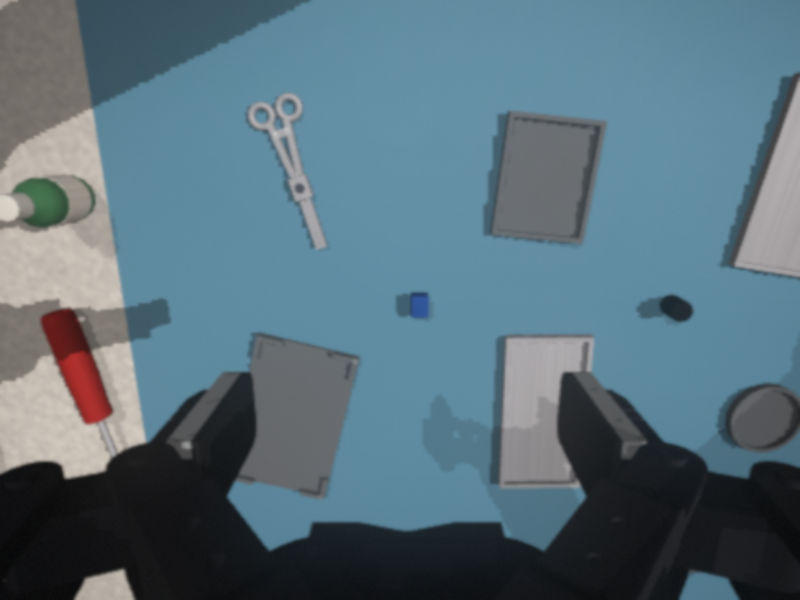

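Both wrist views agree with the top view to within about 2 mm for the places. In wL (800 px) the coil is at (565,146) on the heatsink and the open forceps hinge is at (505,423). In wR the shut forceps point down the image, with the hinge at (300,187). I'll take the coil first.

```bash
python3 - <<'E'
from h import *
D=down(np.pi/2)
movep([.46,.305,.25],D); sleep(.2)
f=frame("wrist")
for n,z in (("coil",.1),("heatsink",.065),("enclosure",.03)):
    print(n,[(round(d["score"],2),*rect(f,d["mask"],z)) for d in silhouettes("wrist",n)[:1]])
save(f,"pile")
movep([.40,.309,.15],D); move_l([.40,.309,.074],.06,until_force=8) and print("contact",get_state()["position"])
grab(50); s=get_state(); print(s["finger_gap"],s["contact_force"].round(1))
move_l([.40,.309,.16],.08); s=get_state(); print("lift",s["finger_gap"],s["contact_force"].round(1))
f=frame("wrist")
for n,z in (("coil",.125),("heatsink",.065),("enclosure",.03)):
    print(n,[(round(d["score"],2),*rect(f,d["mask"],z)) for d in silhouettes("wrist",n)[:1]])
save(f,"pile2")
movep([.70,.10,.2],D); sleep(.2); f=frame("wrist"); save(f,"dish")
print([(round(d["score"],2),*rect(f,d["mask"],.008)) for d in silhouettes("wrist","round_dish")[:2]], [plane(f,x["centre"],.004) for x in tip_of("wrist","round_dish")[:2]],get_state()["clock"])
E
```

```text
coil [(0.72, array([0.4207, 0.1583], dtype=float32), 0.1141, 0.0885, -0.166)]
heatsink [(0.65, array([0.4099, 0.309 ], dtype=float32), 0.0709, 0.0518, -0.276)]
enclosure []
0.4803519971826568 [-1.2  0.2  5.7]
lift 0.4742110449241072 [ 0.6  0.1 -1. ]
coil [(0.94, array([0.4285, 0.3077], dtype=float32), 0.0755, 0.0601, -0.041)]
heatsink [(0.66, array([0.4005, 0.3116], dtype=float32), 0.0593, 0.0512, -0.27)]
enclosure [(0.65, array([0.3932, 0.3191], dtype=float32), 0.0666, 0.0657, 1.195)]
[(0.87, array([0.6345, 0.099 ], dtype=float32), 0.0657, 0.0648, -0.82)] [array([[0.63530015, 0.1003552 ]]), array([[0.79084173, 0.10007757]])] 14.4083
```

View pics/pile2.png

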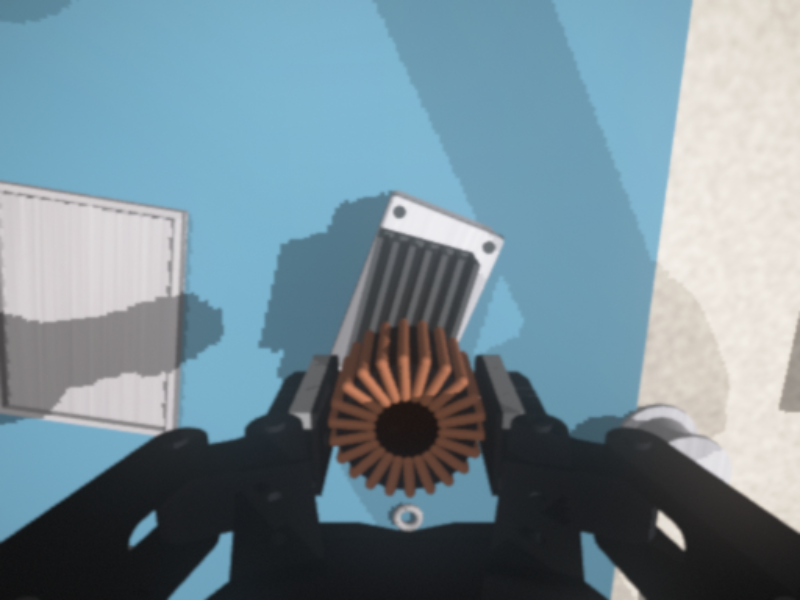

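View pics/dish.png

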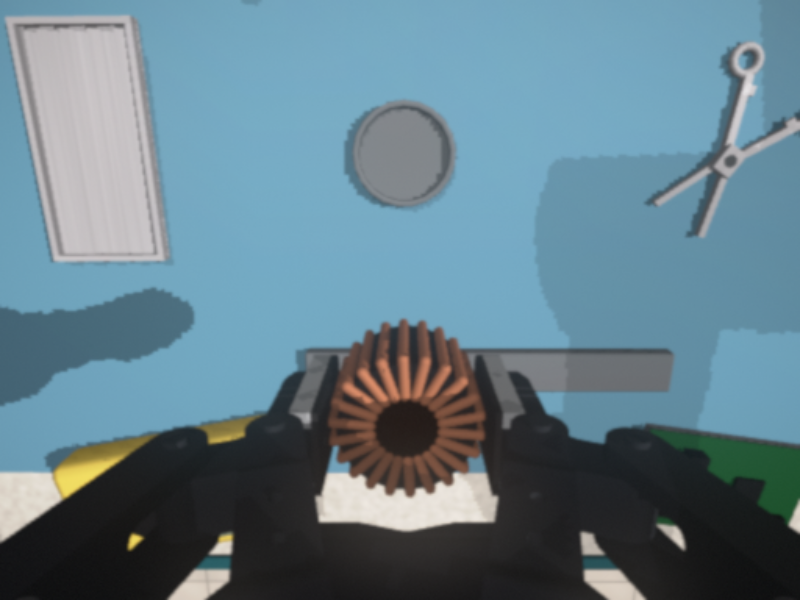

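The coil is upright and centred in the jaws, and the heatsink still stands on the box. The dish measures 66 mm at (0.6345, 0.099), which fits. I'll place the coil, then look at the heatsink.

```bash
python3 - <<'E'
from h import *
D=down(np.pi/2)
f=frame("wrist"); p=get_state()["position"]
off=plane(f,[[259.5,274]],p[2]+.026)[0]-p[:2]; print("off",off)
off=np.clip(off,-.008,.008)
t=np.array([.6348,.0992])-off
movep([*t,.06],D); print(move_l([*t,.008],.04,until_force=5),get_state()["position"][2])
let_go(); move_l([*t,.12],.15)
movep([.48,.305,.22],D); sleep(.2); f=frame("wrist"); save(f,"hs")
for n,z in (("heatsink",.066),("enclosure",.035)):
    print(n,[(round(d["score"],2),*rect(f,d["mask"],z)) for d in silhouettes("wrist",n)[:1]])
print(get_state()["clock"])
E
```

```text
off [-0.00052934 -0.00104305]
True 0.008567093626944973
heatsink [(0.93, array([0.4096, 0.3088], dtype=float32), 0.0713, 0.0517, -0.27)]
enclosure []
19.175
```

View pics/hs.png

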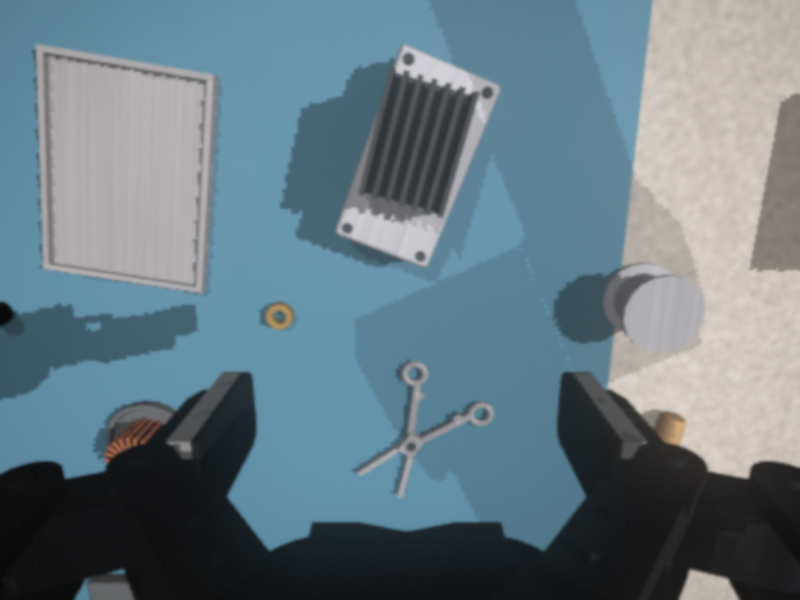

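```bash
python3 - <<'E'
from h import *
f=frame("wrist")
hs=plane(f,np.array([(395,72),(478,95),(442,215),(362,193)])*.64,.07); bx=plane(f,np.array([(403,45),(500,87),(428,267),(337,233)])*.64,.04)
for P in (hs,bx):
    e=P[2]-P[1]; print(P.mean(0),np.linalg.norm(e),np.linalg.norm(P[1]-P[0]),np.arctan2(e[1],e[0]))
c=np.array([.4095,.3085]); d=np.clip(hs.mean(0)-c,-.003,.003); c=c+d/2; print("c",c)
D=down(-.27+np.pi/2)
movep([*c,.12],D); print(move_l([*c,.046],.06,until_force=8),get_state()["position"][2])
grab(50); print(get_state()["finger_gap"])
move_l([*c,.056],.03); move_l([*c,.16],.1); s=get_state(); print(s["finger_gap"],s["contact_force"])
t=np.array([.4249,-.1123]); D2=down(-.1+np.pi/2)
movep([t[0],t[1],.13],D2); sleep(.2); f=frame("wrist"); save(f,"held")
print(get_state()["clock"])
E
```

```text
[0.41017289 0.31070277] 0.06684498480864688 0.045978438533085905 -0.2753983729410694
[0.42016751 0.30960413] 0.11655701927198836 0.061535452530384796 -0.3624789996060287
c [0.40983645 0.30960138]
False 0.046380113224101197
0.5713900360209752
0.5747937019855576 [-9.48603706e-04  4.73564605e-01 -2.71047818e+00]
25.075
```

View pics/held.png

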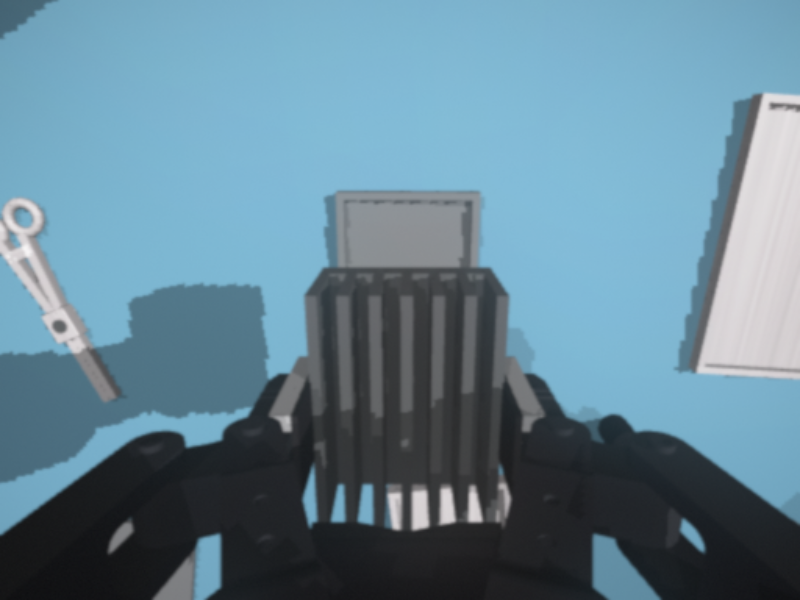

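The heatsink is held level and in line with the tray (tray 338–480, heatsink 306–508). I'll place it, then look at the box.

```bash
python3 - <<'E'
from h import *
t=[.4249,-.1123]
move_l([*t,.05],.12); print(move_l([*t,.0095],.03,until_force=6),get_state()["position"][2])
let_go(); move_l([*t,.12],.15)
D=down(-.37+np.pi/2)
movep([.50,.28,.22],D); sleep(.2); f=frame("wrist"); save(f,"box")
print([(round(d["score"],2),*rect(f,d["mask"],.035)) for d in silhouettes("wrist","enclosure")[:2]],[plane(f,x["centre"],.0) for x in tip_of("wrist","enclosure")[:1]])
print(get_state()["clock"])
E
```

```text
True 0.01046334723755098
[(0.74, array([0.4192, 0.3078], dtype=float32), 0.1207, 0.0656, -0.372)] [array([[0.41859028, 0.30961646]])]
30.3417
```

View pics/box.png

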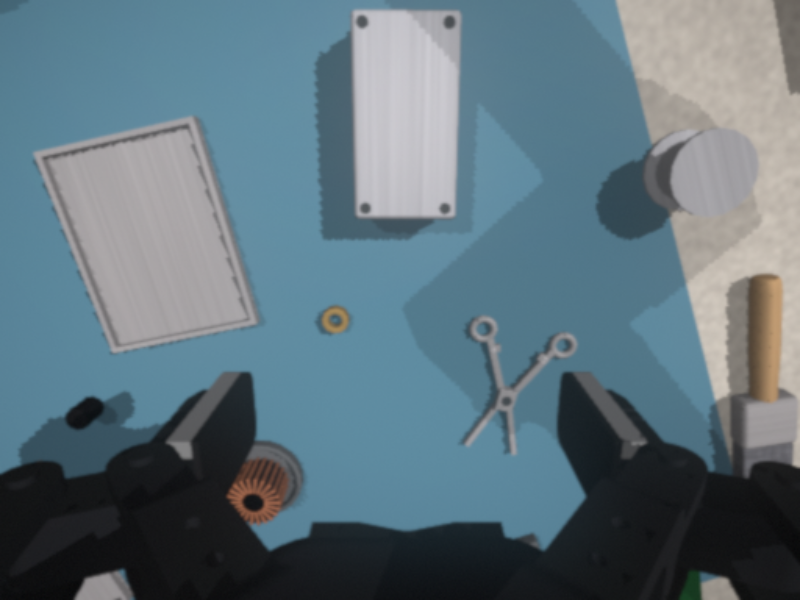

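```bash
python3 - <<'E'
from h import *
f=frame("wrist"); c=plane(f,np.array([[407,113.5]])*.64,.04)[0]; print(c)
c=(c+[.4195,.3088])/2
D=down(-.37+np.pi/2)
movep([*c,.09],D); print(move_l([*c,.006],.06,until_force=10),get_state()["position"][2])
grab(70); print(get_state()["finger_gap"])
move_l([*c,.02],.04); move_l([*c,.15],.12); s=get_state(); print(s["finger_gap"],s["contact_force"])
t=np.array([.6365,-.3237]); D2=down(-.247+np.pi/2)
movep([*t,.15],D2); sleep(.2); f=frame("wrist"); save(f,"held2")
print(get_state()["clock"])
E
```

```text
[0.41770447 0.31080293]
False 0.006378130864903339
0.7369999862619386
0.7406249021446824 [ 0.45376987 -0.62474471 -2.97309764]
37.3083
```

View pics/held2.png

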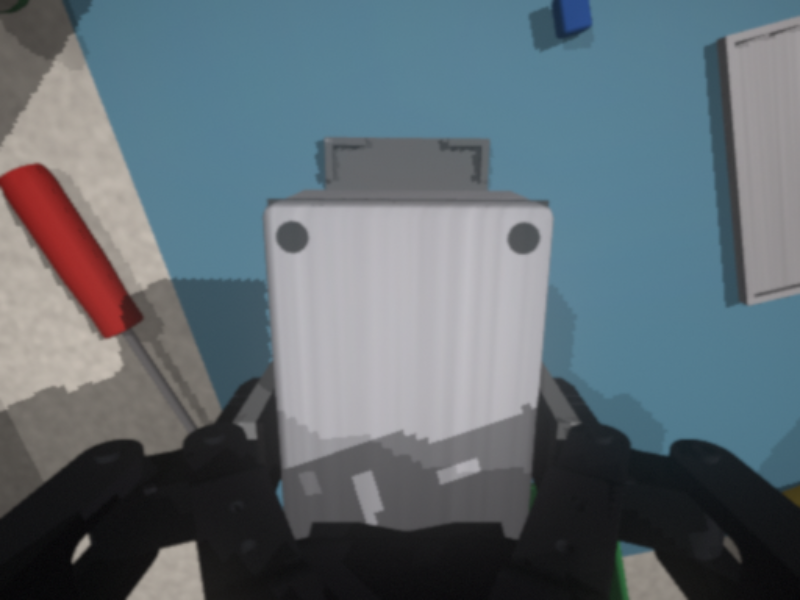

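```bash
python3 - <<'E'
from h import *
f=frame("wrist"); t=np.array([.6365,-.3237]); u=np.array([np.cos(-.247),np.sin(-.247)]); v=np.array([-u[1],u[0]])
print("plate edge",[( (p-t)@u,(p-t)@v) for p in plane(f,np.array([(323,139),(490,139)])*.64,.009)])
p0=get_state()["position"]
print("box edge",[( (p-p0[:2])@u,(p-p0[:2])@v) for p in plane(f,np.array([(268,203),(550,203)])*.64,p0[2]+.034)])
move_l([*t,.05],.12); print(move_l([*t,.009],.03,until_force=8),get_state()["position"][2])
let_go(); move_l([*t,.12],.15)
movep([.48,-.30,.17],down(.43+np.pi/2)); sleep(.2); f=frame("wrist"); save(f,"shut")
print([(round(d["score"],2),np.round(d["centre"]),*rect(f,d["mask"],.005)) for d in silhouettes("wrist","forceps_shut")[:2]],[plane(f,x["centre"],.0) for x in tip_of("wrist","forceps_shut")[:1]])
print(get_state()["clock"])
E
```

```text
plate edge [(np.float64(-0.0731551819611034), np.float64(-0.04475602834464714)), (np.float64(-0.07326160597166664), np.float64(0.04433125085078958))]
box edge [(np.float64(-0.058422325816744995), np.float64(-0.03038083941493998)), (np.float64(-0.058484686051864666), np.float64(0.02916094927667544))]
True 0.010668959820388856
[(0.89, array([277.,  84.]), array([ 0.419 , -0.3007], dtype=float32), 0.1203, 0.0421, 0.443)] [array([[ 0.42203633, -0.30926201]])]
41.9333
```

View pics/shut.png

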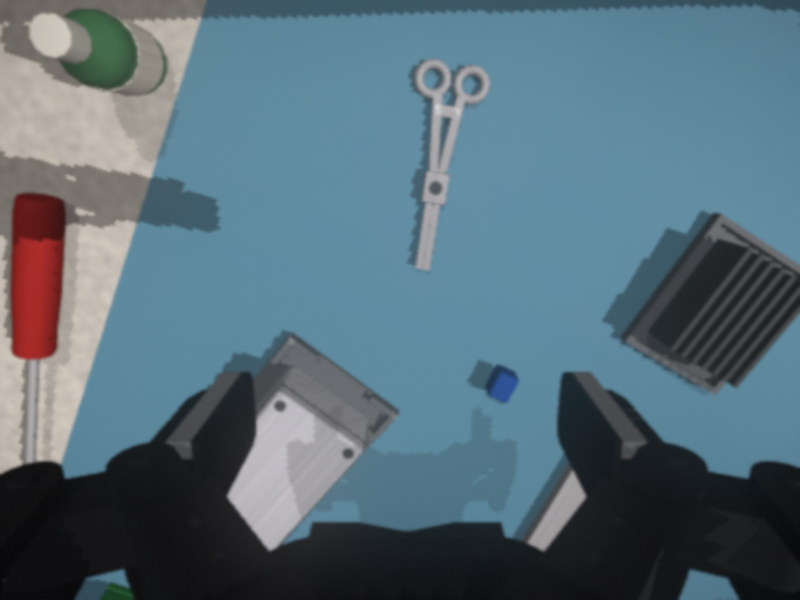

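```bash
python3 - <<'E'
from h import *
f=frame("wrist")
h=plane(f,np.array([(435.5,188)])*.64,.009)[0]; tp,rg=plane(f,np.array([(424,268),(453,80)])*.64,.006)
e=tp-rg; a=np.arctan2(e[1],e[0]); print(h,tp,rg,np.linalg.norm(tp-h),np.linalg.norm(h-rg),a)
D=down(a+np.pi/2)
movep([*h,.08],D); print(move_l([*h,.004],.05,until_force=8),get_state()["position"][2])
grab(40); print(get_state()["finger_gap"])
move_l([*h,.09],.1); s=get_state(); print(s["finger_gap"],s["contact_force"])
t=np.array([.6395,-.101]); D2=down(np.pi/2)
movep([*t,.12],D2); sleep(.2); f=frame("wrist"); save(f,"held3")
print(get_state()["clock"])
E
```

```text
[ 0.43092751 -0.30380807] [ 0.47780286 -0.28905037] [ 0.37344514 -0.32027933] 0.049143544832370926 0.059795699231994986 0.2907677817141437
False 0.0043097420269148125
0.14401145587772896
0.14437628617769374 [ 0.47582872  0.5405496  -0.2607593 ]
47.1833
```

View pics/held3.png

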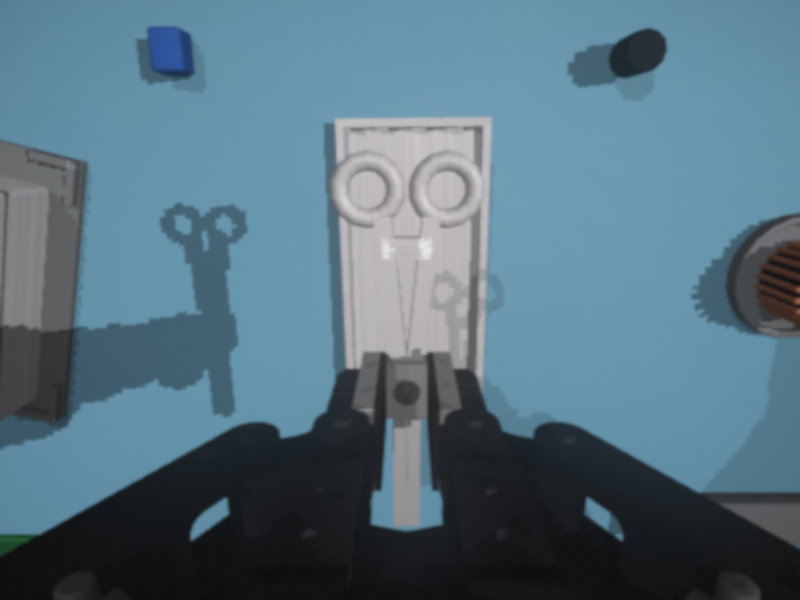

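The shut forceps are held level and in line with the narrow tray. I'll place them and look at the open pair.

```bash
python3 - <<'E'
from h import *
t=[.6395,-.0995]
move_l([*t,.04],.12); print(move_l([*t,.0098],.03,until_force=6),get_state()["position"][2])
let_go(); move_l([*t,.12],.12)
f=frame("wrist"); print([(round(d["score"],2),*rect(f,d["mask"],.009)) for d in silhouettes("wrist","forceps_shut")[:1]])
movep([.69,.30,.17],down(np.pi/2)); sleep(.2); f=frame("wrist"); save(f,"open")
print([plane(f,x["centre"],.0) for x in tip_of("wrist","forceps_open")[:1]])
print(get_state()["clock"])
E
```

```text
False 0.01002163338438446
[(0.95, array([ 0.6305, -0.0991], dtype=float32), 0.1181, 0.0417, 0.029)]
[array([[0.6303194 , 0.31292492]])]
52.825
```

View pics/open.png

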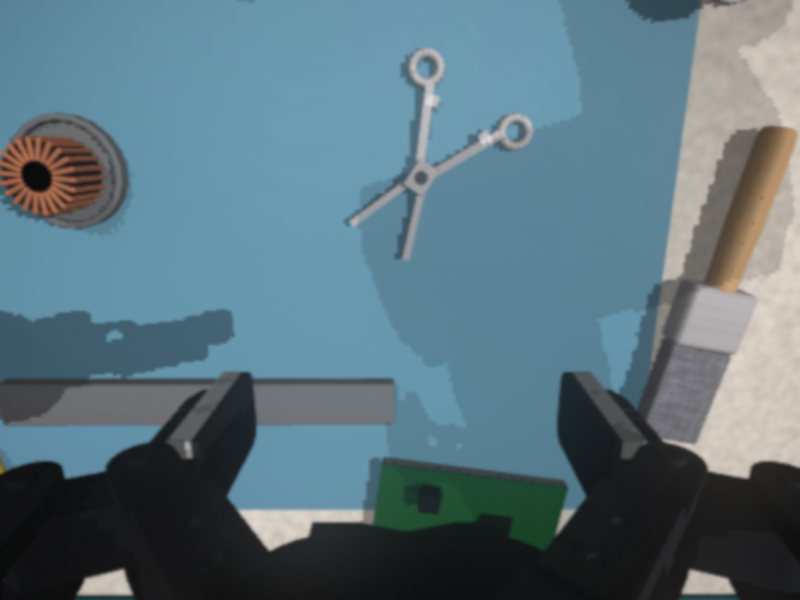

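```bash
python3 - <<'E'
from h import *
f=frame("wrist")
h=plane(f,np.array([(421,178)])*.64,.009)[0]; P=plane(f,np.array([(425,68),(516,132),(351,223),(405,258)])*.64,.006)
e=P[2:].mean(0)-P[:2].mean(0); a=np.arctan2(e[1],e[0]); print(h,a,np.linalg.norm(P[3]-P[2]),np.linalg.norm(P[0]-P[1]))
movep([*h,.08],down(a+np.pi/2)); print(move_l([*h,.004],.05,until_force=8),get_state()["position"][2])
grab(40); print(get_state()["finger_gap"])
move_l([*h,.09],.1); s=get_state(); print(s["finger_gap"],s["contact_force"])
b=-.17; t=np.array([.4298,.1122])+.010*np.array([np.cos(b),np.sin(b)])
movep([*t,.12],down(b+np.pi/2)); sleep(.2); f=frame("wrist"); save(f,"held4")
print(get_state()["clock"],t)
E
```

```text
[0.63830336 0.30693959] -0.5919360049328994 0.03900495654664374 0.06266473232944494
False 0.004424444512015707
0.1516425857751589
0.1508135955784771 [-1.03107816  0.8199725  -0.83615682]
58.2 [0.43965585 0.11050818]
```

View pics/held4.png

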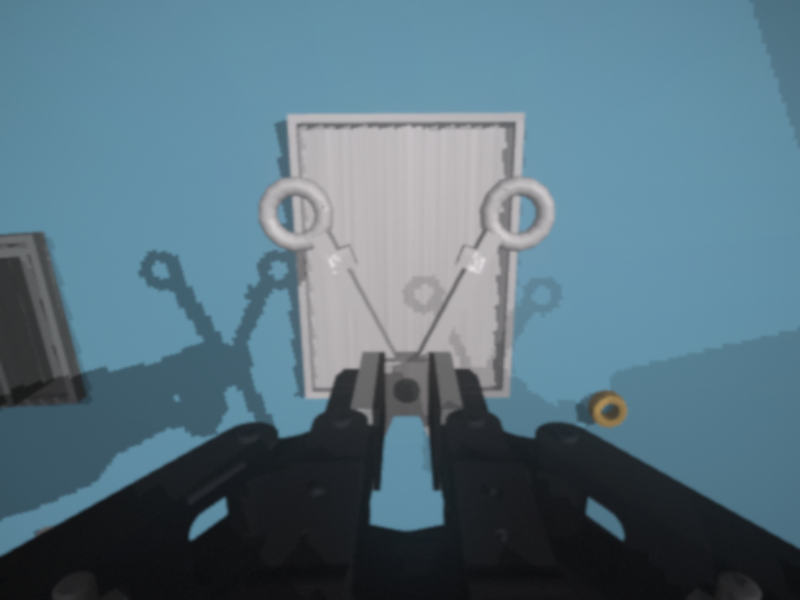

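Centred and aligned. I'll place it, then check everything from above.

```bash
python3 - <<'E'
from h import *
t=[.4397,.1105]
move_l([*t,.04],.12); print(move_l([*t,.0093],.03,until_force=6),get_state()["position"][2])
let_go(); move_l([*t,.12],.12)
Z=dict(enclosure=.035,heatsink=.03,coil=.03,forceps_shut=.009,forceps_open=.009)
def look(c):
    f=frame(c)
    for n,z in Z.items():
        for d in silhouettes(c,n)[:1]: print(c,n,round(d["score"],2),*rect(f,d["mask"],z))
    return f
for y in (-.2,.12):
    movep([.50,y,.30],down(np.pi/2)); sleep(.2); f=look("wrist"); save(f,f"end{y}")
set_joints([-1.241,.326,-.193,1.052,0,1.437]); sleep(.3); f=look("top"); save(f,"endtop")
im=cv2.imread("pics/end-0.2.png"); im2=cv2.imread("pics/end0.12.png"); cv2.imwrite("pics/end.png",cv2.resize(np.hstack([im[:, :],im2]),(800,300)))
c=f["img"][100:280,60:440,::-1]; cv2.imwrite("pics/endcrop.png",cv2.resize(c,(798,378),interpolation=cv2.INTER_CUBIC))
print(get_state()["clock"])
E
```

```text
False 0.00942700995706984
wrist enclosure 0.72 [ 0.6355 -0.3244] 0.1372 0.068 -0.253
wrist heatsink 0.87 [ 0.424  -0.1151] 0.0707 0.0556 -0.105
wrist coil 0.87 [0.6303 0.0921] 0.0626 0.0417 0.921
wrist forceps_shut 0.84 [ 0.6306 -0.1008] 0.1179 0.0423 0.001
wrist forceps_open 0.74 [0.4313 0.0998] 0.1168 0.0446 0.032
wrist heatsink 0.57 [ 0.4247 -0.1084] 0.0693 0.0644 -0.1
wrist coil 0.58 [0.6315 0.0996] 0.0517 0.0403 -0.025
wrist forceps_shut 0.88 [ 0.6196 -0.1048] 0.1028 0.0417 -0.143
wrist forceps_open 0.61 [0.4238 0.1194] 0.1048 0.0792 0.057
top enclosure 0.55 [ 0.637  -0.3223] 0.129 0.0718 -0.245
top heatsink 0.67 [ 0.424  -0.1125] 0.0712 0.0516 -0.102
top coil 0.56 [0.6322 0.099 ] 0.0442 0.0411 0.769
top forceps_shut 0.59 [ 0.6277 -0.097 ] 0.1158 0.0308 0.16
top forceps_open 0.7 [0.4284 0.1229] 0.0996 0.0367 -0.428
68.5167
```

View pics/end.png

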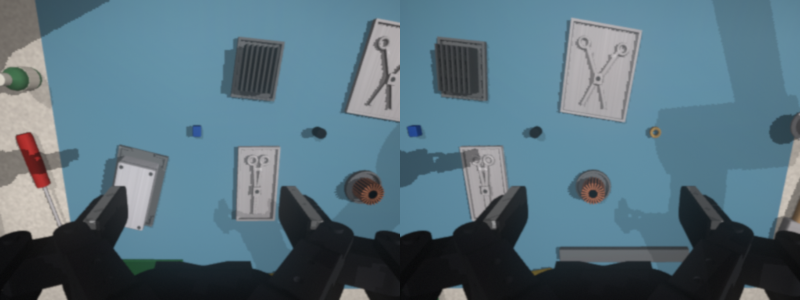

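View pics/endcrop.png

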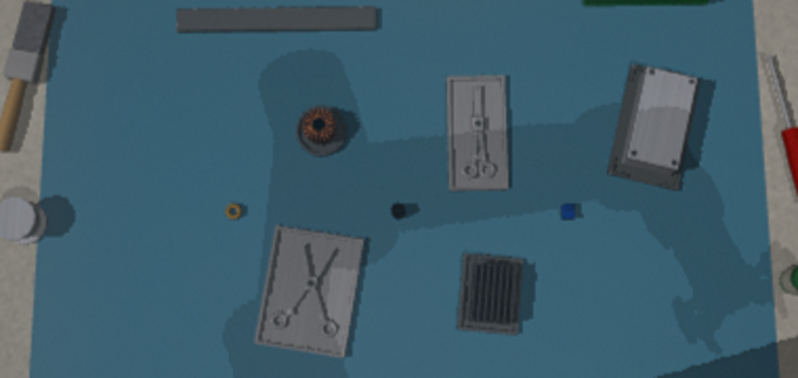

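```bash
python3 -c "
from cell import *
sign_off(); print(get_state()['clock'])"
```

```text
the job is handed in; nothing more can be done
the job is handed in; nothing more can be done
```

The station is cleared and I handed the job in at about 69 s. I took the pile apart coil first, then heatsink, then box. Each part went onto its own place, the shut forceps into the narrow tray and the open forceps into the wide tray.

**Position:** The last looks (wrist and top cameras) put every part in its place. The box, heatsink, coil and shut forceps were within about 4 mm of centre. Their directions agreed with the sides or length of their places, and the arm was back at its start pose, touching nothing.

**Flatness:** I judged this from the height at contact for the coil, heatsink and box. Both forceps were let go 1–2 mm above their tray floors without contact being felt. In the pictures they then lay in their trays.

**Readings that disagreed:**
- The network outlines of the open forceps gave angles from -0.43 to +0.06 rad and centres up to about 13 mm off. Some were partial or cut off at the picture edge. In the last top picture I read the open forceps in line with the tray, about 0.2 rad for both.
- One top-view outline of the shut forceps gave 0.16 rad, while the wrist view gave 0.00. The picture agreed with the wrist view.
- One wrist outline of the box came out too long (137 mm instead of 120 mm), probably because part of the plate was included.
- Some wrist outlines were off because the thing was partly hidden or at the picture edge. The coil read 8 mm off in one view, and the shut forceps 11 mm and -0.14 rad in the other.

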